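# Stop, isolate and bleed the air compressor

## Robot

A 7-joint arm with a two-finger parallel gripper is mounted at the origin on the work surface; the furniture and walls round the work are solid. World frame = base frame: x ahead of the robot, y to its left, z up, the work surface at z = 0. Lengths are in m, angles in degrees, forces in N, time in s.
With the tool pointing down it reaches from about 0.35 to 0.9 m from the base axis. Payload 7.2 kg.
Tool frame: the origin (TCP) lies at the very end of the fingers, on their centre line; the grasp point (between the pads) lies 19 mm behind it; z points along the fingers, y is the line along which they close (so a half turn about z gives the same grasp; the last joint's range is limited). The gripper opens to 85 mm and grips with 20 to 120 N. Pads are 22 mm wide; open, the fingers measure 114 mm over their backs; the gripper's body (76 mm by 85 mm) begins 54 mm behind the grasp point. The pads swing forward as they close: fully open they stand 13 mm farther back than shut.
Start: joints at [70.004, 23.554, -0.728, 91.456, 0.321, 64.991, -4.71], TCP at [0.173, -0.601, 0.231] pointing down, gripper open.
Joint ranges: [-169.25, 169.25], [-16.82, 113.86], [-84.01, 82.57], [7.8, 145.47], [-59.2, 239.2], [7.22, 106.19], [-163.78, 163.78]. Speed limits (degrees/s): [136.94, 136.94, 172.46, 172.46, 180, 180, 180].

## Interface

Orientations are given as a 3x3 rotation matrix whose columns are the frame's x, y, z axes.
In Python, from rig import arm gives the robot as it stands.
- The arm moves only by the tool move_arm, never from a script. Its argument "increments" is a list of rows, each an object of numbers: "tx", "ty", "tz": the shift along the tool's x, y, z in mm; "wx", "wy", "wz": the turn, a rotation vector about the tool's x, y, z in degrees; "hand": the opening, from 0 (shut) to 1 (fully open). In form: [{"tx": .., "ty": .., "tz": .., "wx": .., "wy": .., "wz": .., "hand": ..}, ...]. A call has 1 to 10 rows; each row shifts and turns the commanded pose from where the row before left it, along the tool's axes as they then stand; what a row does not reach is not made up. A row lasts 1/10 s, in which the tool goes at most 50 mm and 8.59 degrees, less where a joint would pass 70% of its speed; a pose out of reach is approached as far as the arm can. A call with a gripper value outside its range is refused whole. The fingers move at their own pace and stop on an object; "newtons" is the grip in N (left out, the last holds). Time passes only in rows, so rows that do not move let the fingers close. It gives the time, the measured TCP pose, the force, the opening and the grip force at its end, in the units of the state.
- arm.observe(): the state, without advancing time (a new reading comes with each control period).
- arm.get_image(name): name is "side" or "top" or "wrist"; returns the picture (384x512x3 uint8, blue, green, red); there is no depth.
- arm.camera_model(name): a dict with "intrinsics" (3x3 intrinsics, pixels), "distortion" ([k1, k2, p1, p2, k3] as OpenCV has them; the pictures are not rectified), "extrinsics" (4x4, takes a point from camera to world coordinates); the wrist camera has in their place "hand_eye" (4x4, takes a point from camera to tool coordinates, whose origin is the TCP and whose axes are the flange's). Camera axes: x right, y down, z forward; pixel columns grow to the right and rows downward; lengths in m; the calibration is good to about 2 mm. A picture is of the moment at which its call begins: read the wrist's pose just before it. camera_model takes no time and is no camera call.
- arm.hand_in(): hands the job in; it is judged then, once.
The state is a dict: "t": time; "q": joint angles; "qvel": joint speeds; "joint_torque": joint torques, N m; "position": TCP position; "tcp_rot": TCP orientation; "force": force on the tool from outside, world axes, zero at the start; "ft_torque": the same for the moment, N m; "gripper_width": opening from 0.0 (shut) to 1.0 (fully open); "finger_force": force on a finger pad.
Only numpy, scipy, OpenCV 4.12 (cv2) and the standard library are available. Lean on these libraries where they do the work, as an engineer would, in place of code of your own. Each camera call takes 0.05 s, during which the arm holds its last target. There are 200 camera calls.

## Task

Make the small air compressor safe so that its coupler can be changed, touching it lightly with the fingertips: first switch it off by pressing down the raised far end of the paddle switch, then push the lever of the ball valve round a quarter turn until it is fully shut and points straight out of the front, across the pipe. Only then press the bleed button at the right-hand end of the pipe all the way down to let the trapped air out, and keep it down: finish while still holding it pressed. Leave the round regulator knob at its setting, and do not pick up or shift the things lying about.

Things in the scene. Friction and masses are not known exactly. Their poses are not given: they have to be found in the camera images.
- compressor: Small air compressor, 235 (x) by 397 mm (y), fixed. Origin: centre of its underside; +x to its back, +y to its left seen from the robot, z up. Behind: lying grey tank, radius 55, axis at x=50, top z=137. Front row at x=-85, left to right: switch box with paddle (y=135), ball valve with lever (y=0), regulator (y=-70), bleed button (y=-145), coupler. All in mm.
- pump_top (a point): Middle of the flat top of the black finned pump, the highest part (z=181), on the tank's left half: x 12 to 98, y 25 to 145.
- pipe_mid (a point): On the axis of the manifold pipe (z=75, top z=84, along y at x=-85), between valve and regulator. Another 14 mm pipe joins tank and valve, below z=93, from x=0, y=75 to x=-85, y=40. The switch box spans x -118 to -26, y 98 to 173, top z=97. A brass relief valve with a ring stands on the tank at x=50, y=-90, top z=177.
- paddle (a joint): Paddle (rocker) switch on the switch box, black, 61 mm long (x) by 34 mm wide (y), shallow V shape, hinged about the compressor's y axis through x=-72, y=135, z=98. 0 = on: the end away from the robot stands up, top at about z=113. 0.32 rad = off, at its stop: that end down, near end up. Stays where it is left; needs about 2 N at the end.
- paddle_raised_end (a point): Point on the paddle's top surface, 22 mm behind its hinge, in the middle of the raised (far) end; moves with the paddle, about 7 mm down when it is switched off.
- lever (a joint): Quarter-turn ball valve lever, turning about a vertical axis at the compressor's x=-85, y=0. 0 = open: lever lies along the pipe, pointing to +y (left). Grows counter-clockwise from above; 1.571 rad = shut, at its stop: lever points to -x, out of the compressor's front, across the pipe. Stays where it is left; needs about 2 N near the tip.
- lever_pivot (a point): On the lever's turning axis, at the height of the grip's top face (z=115 over the bench).
- lever_tip (a point): Outer end of the lever, 79 mm from the axis, on the middle of the grip's top face. The black grip is 15 mm wide, 10 mm high (z 105 to 115) and covers 27 to 79 mm from the axis; about 20 mm is free below it to the pipe, and 50 mm behind it (towards the tank) when open.
- bleed (a joint): Spring push-button of the bleed valve: 0 = up, 0.008 m = fully down at its stop; springs back. 2 N to start, 6 N fully down.
- bleed_top (a point): Centre of the top face of the bleed button, a round steel cap 25 mm in diameter, z=123 over the bench when up; pressed straight down. The brass collar below it (29 mm in diameter) has its top at z=105.
- regulator_mark (a point): White mark on top of the round ribbed regulator knob, 12 mm from the knob's axis; the knob (radius 19, top z=138) turns easily about its vertical axis at x=-85, y=-70 and must stay as it is set. The pressure gauge below it reaches forward to x=-123, top z=95.
- spanner: Loose steel spanner, 170 mm long, lying on the bench in front of the compressor; origin at the middle of its underside, x along it.
- masking_tape: Loose roll of masking tape, 98 mm across, 36 mm high, lying flat at the left; origin under its centre.
- tape_measure: Loose tape measure, 36x82x67 mm, standing at the front left; origin under its centre.
- screwdriver_a: Loose screwdriver with teal handle, 212 mm long (y), lying at the right; origin under its centre.
- offcut_1: Loose pine offcut, 65x95x19 mm, at the front right; origin under its centre.
- carpenter_pencil: Loose flat pencil, 167 mm long (y), 9 mm thick, lying on the flat top of the pump (z=181); origin under its centre.

How it is judged (in metres and radians):
On the way, in this order (a step that is already met when the one before it is completed fails the run):
1. the paddle switch is off, its far end pressed down (value of joint paddle above 0.27 rad), for 0.2 s.
2. the ball valve is fully shut (value of joint lever above 1.47 rad), for 0.2 s.
3. the bleed button is pressed all the way down (value of joint bleed above 0.0065 m), for 0.2 s.
At the end, for the whole second after the job is handed in: Paddle switch off (above 0.27 of 0.32 rad), valve lever shut (above 1.47 of 1.571 rad), and the fingers hold the bleed button at least 6.5 of its 8 mm down with 2 to 35 N; regulator mark within 6 mm of where it was (value of joint paddle above 0.27 rad and value of joint lever above 1.47 rad and value of joint bleed above 0.0065 m and contact force between the fingers and compressor between 2 and 35 N and distance of regulator_mark from where it was at the start of the episode below 0.006 m); the arm keeps its last pose, push and grip.
It fails at once if the valve is turned shut while the compressor is still switched on (value of joint lever above 0.6 rad and value of joint paddle below 0.22 rad).
It fails at once if the bleed button is pressed before the valve is shut (value of joint bleed above 0.003 m and value of joint lever below 1.4 rad).
It fails at once if the compressor is pushed harder than 35 N with the fingers (not a light touch), or knocked by the arm with more than 10 N (contact force between the fingers and compressor above 35 N or contact force between the arm and compressor above 10 N).
It fails at once if the regulator knob is turned (its mark moved by more than 6 mm) (distance of regulator_mark from where it was at the start of the episode above 0.006 m).
It fails at once if something lying about (spanner, roll of masking tape, tape measure, screwdriver, wood offcut, carpenter's pencil) is lifted or shifted by more than 20 mm (distance of any of spanner, masking_tape, tape_measure, screwdriver_a, offcut_1, carpenter_pencil from where it was at the start of the episode above 0.02 m).
It also fails if it takes over 58 s, if anything falls off the work surface, if the arm or the gripper's body presses on something with over 40 N, if the wrist force passes 120 N, or if a joint passes its speed limit or range.

## Working session

There is one attempt and no reset: what is moved stays moved. The work goes in short steps, Python scripts to look and compute and a tool call to move; the robot and the scene stay as the last step left them, time stands still between calls to the robot, and variables do not carry over. Pictures are saved under pics/ and viewed, at most 10 in all, crops included, and the job is handed in when it is done.

Besides the shell and the picture viewer there is one more tool, called after "Emit:" as a command line: name --argument value ..., lists and objects as JSON in quotes. move_arm: Moves the arm, as the interface text tells. Its arguments: {"type":"object","properties":{"increments":{"type":"array","items":{"type":"object","properties":{"tx":{"type":"number"},"ty":{"type":"number"},"tz":{"type":"number"},"wx":{"type":"number"},"wy":{"type":"number"},"wz":{"type":"number"},"hand":{"type":"number"}}}},"newtons":{"type":"number"}},"required":["increments"]}

```bash
mkdir -p pics
python3 - <<'E'
from rig import arm
import cv2,numpy as np
np.set_printoptions(precision=4,suppress=True)
s=arm.observe();print(s['t'],s['position'],s['tcp_rot'],s['force'])
for n in("top","side"):
    im=arm.get_image(n);cv2.imwrite(f'pics/{n}0.png',im);cv2.imwrite(f'pics/{n}0b.png',cv2.resize(im,(800,600),interpolation=cv2.INTER_CUBIC))
    print({k:np.array(v) for k,v in arm.camera_model(n).items()})
print(arm.camera_model("wrist"))
E
```

```text
0.0 [ 0.173  -0.6     0.2304] [[ 0.9608  0.2772 -0.0006]
 [ 0.2772 -0.9608  0.0016]
 [-0.0001 -0.0017 -1.    ]] [0.1668 0.1257 0.1061]
{'intrinsics': array([[437.5252,   0.    , 265.1314],
       [  0.    , 437.5252, 186.0557],
       [  0.    ,   0.    ,   1.    ]]), 'distortion': array([0.0348, 0.    , 0.    , 0.    , 0.    ]), 'extrinsics': array([[-0.2825, -0.8994,  0.3335,  0.0594],
       [-0.9593,  0.2661, -0.0951,  0.1358],
       [-0.0032, -0.3468, -0.9379,  1.3732],
       [ 0.    ,  0.    ,  0.    ,  1.    ]])}
{'intrinsics': array([[467.0351,   0.    , 257.9752],
       [  0.    , 467.0351, 187.944 ],
       [  0.    ,   0.    ,   1.    ]]), 'distortion': array([-0.182,  0.   ,  0.   ,  0.   ,  0.   ]), 'extrinsics': array([[-0.9317, -0.1799,  0.3154,  0.0127],
       [-0.3625,  0.4111, -0.8364,  1.2784],
       [ 0.0208, -0.8937, -0.4482,  0.7964],
       [ 0.    ,  0.    ,  0.    ,  1.    ]])}
{'intrinsics': array([[267.7062,   0.    , 256.4433],
       [  0.    , 267.7062, 191.5327],
       [  0.    ,   0.    ,   1.    ]]), 'distortion': array([-0.0292,  0.    ,  0.    ,  0.    ,  0.    ]), 'hand_eye': array([[-0.0001, -0.9503, -0.3114,  0.08  ],
       [ 1.    ,  0.    , -0.0004, -0.0006],
       [ 0.0003, -0.3114,  0.9503, -0.1426],
       [ 0.    ,  0.    ,  0.    ,  1.    ]])}
```

View pics/top0b.png

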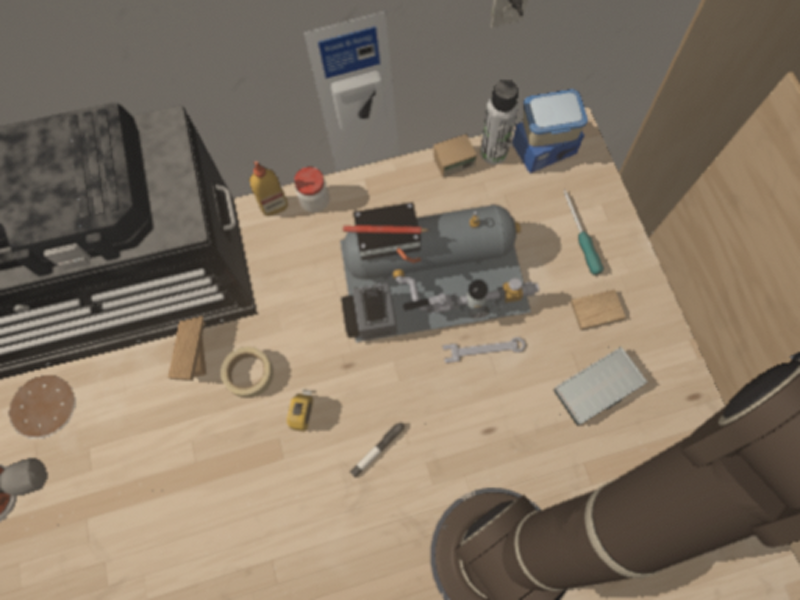

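View pics/side0b.png

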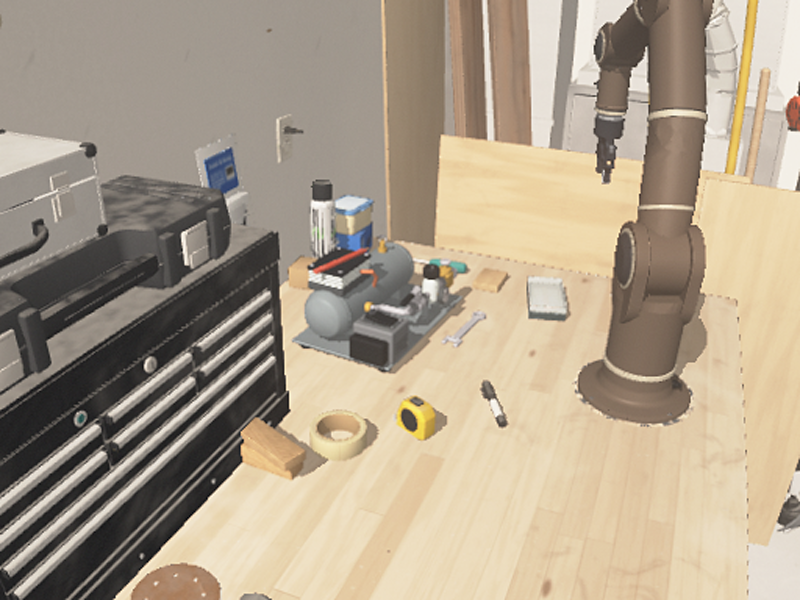

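The top view shows the compressor around (435,270) of the 800x600 image, with the lever, knob and bleed near (440,300), (478,292) and (512,288). I'll enlarge both views.

Run:
```python
import cv2,numpy as np
a=cv2.imread('pics/top0.png')[120:225,210:350]
b=cv2.imread('pics/side0.png')[145:245,180:310]
cv2.imwrite('pics/topc.png',cv2.resize(a,None,fx=5.6,fy=5.6,interpolation=cv2.INTER_CUBIC))
cv2.imwrite('pics/sidec.png',cv2.resize(b,None,fx=6,fy=6,interpolation=cv2.INTER_CUBIC))
```

```text
(no output)
```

View pics/topc.png

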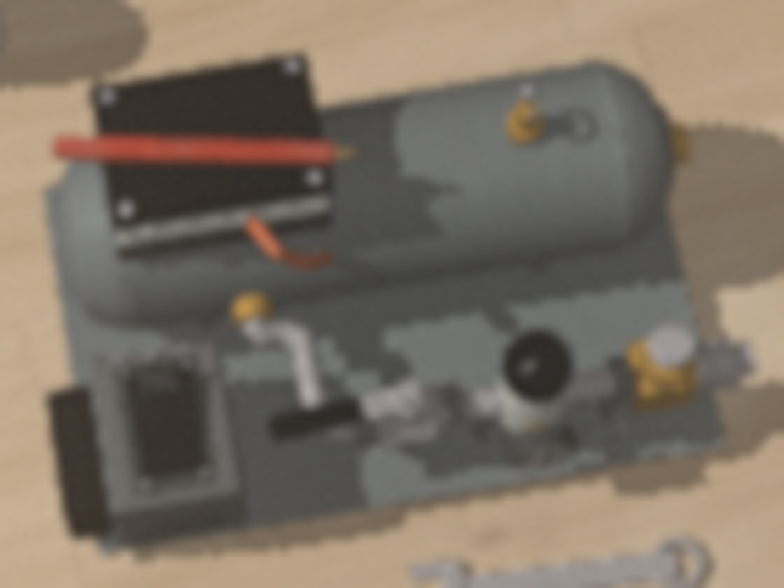

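View pics/sidec.png

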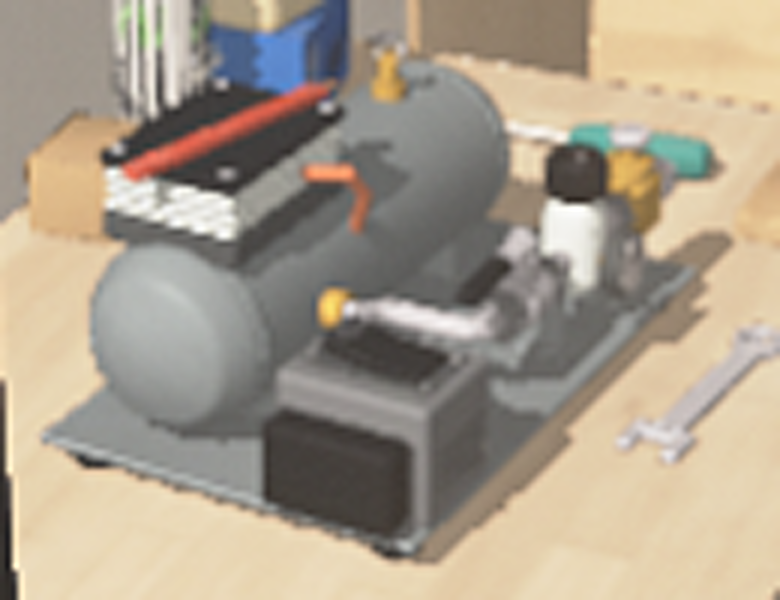

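```bash
cat > h.py <<'E'
import numpy as np,cv2
from rig import arm
np.set_printoptions(precision=4,suppress=True)
def proj(P,n,T=None):
    m=arm.camera_model(n);E=np.linalg.inv(np.array(m['extrinsics']) if T is None else T)
    return cv2.projectPoints(np.array(P,float).reshape(-1,3),cv2.Rodrigues(E[:3,:3])[0],E[:3,3],np.array(m['intrinsics']),np.array(m['distortion']))[0].reshape(-1,2)
def wT():
    s=arm.observe();T=np.eye(4);T[:3,:3]=s['tcp_rot'];T[:3,3]=s['position']
    return T@np.array(arm.camera_model('wrist')['hand_eye'])
def w(p,L):
    c,s=np.cos(p[2]),np.sin(p[2]);L=np.atleast_2d(L)/1000.
    return np.c_[p[0]+c*L[:,0]-s*L[:,1],p[1]+s*L[:,0]+c*L[:,1],L[:,2]]
E
python3 - <<'E'
from h import *
from scipy.optimize import least_squares as ls
pump=[[98,145,181],[98,25,181],[12,25,181],[12,145,181]]
L1=pump+[[-85,-145,123],[-85,-70,138],[-85,79,115]]
U1=(np.array([[95,88],[305,55],[330,200],[115,237],[674,344],[537,362],[275,426]])+.5)/5.6-.5+[210,120]
L2=pump+[[-85,-70,138]]
U2=(np.array([[103,155],[215,85],[345,100],[235,195],[577,158]])+.5)/6-.5+[180,145]
f=lambda p:np.r_[(proj(w(p,L1),'top')-U1).ravel(),(proj(w(p,L2),'side')-U2).ravel()]
r=ls(f,[.65,-.05,0],loss='soft_l1');print(r.x,np.degrees(r.x[2]));print(f(r.x).reshape(-1,2))
E
```

```text
[ 0.5617 -0.0482 -0.0967] -5.540403119131733
[[-1.8089  0.7382]
 [-0.4345 -0.083 ]
 [ 0.5037 -0.6861]
 [-0.8081 -0.2797]
 [-0.3222  0.2507]
 [ 0.5739 -0.3262]
 [-1.0976 -0.3965]
 [-0.4301 -0.9132]
 [ 0.5771 -2.0304]
 [ 1.1311  0.4254]
 [ 0.7261 -1.9897]
 [ 0.6371 -1.7705]]
```

Emit:
move_arm --increments '[{"tz": -15,"wz": 5.4,"hand": 0},{"tz": -15,"wz": 5.4,"hand": 0},{"tz": -15,"wz": 5.4,"hand": 0},{"tz": -15,"wz": 5.4,"hand": 0},{"tz": -10,"hand": 0}]'

```text
validation failed for argument at $.in...
```

```bash
cat >> h.py <<'E'
p0=np.array([.5617,-.0482,-.0967])
def loc(p=p0):
    s=arm.observe();c,q=np.cos(p[2]),np.sin(p[2]);R=np.array([[c,-q,0],[q,c,0],[0,0,1]])
    print('t',round(s['t'],2),'local',1e3*R.T@(np.array(s['position'])-[p[0],p[1],0]),'rotvec vs ideal',np.degrees(cv2.Rodrigues((R@np.diag([1,-1,-1])).T@np.array(s['tcp_rot']))[0].ravel()),'F',np.array(s['force']),'w',s['gripper_width'])
E
python3 -c "from h import *;loc()"
```

```text
t 0.1 local [-333.5563 -586.8597  230.5477] rotvec vs ideal [  0.0806  -0.02   -21.6288] F [0.3939 0.6315 0.476 ] w 1.0032400191764788
```

Emit:
move_arm --increments '[{"tx": 0,"ty": 0,"tz": -15,"wx": 0,"wy": 0,"wz": 5.4,"hand": 0},{"tx": 0,"ty": 0,"tz": -15,"wx": 0,"wy": 0,"wz": 5.4,"hand": 0},{"tx": 0,"ty": 0,"tz": -15,"wx": 0,"wy": 0,"wz": 5.4,"hand": 0},{"tx": 0,"ty": 0,"tz": -15,"wx": 0,"wy": 0,"wz": 5.4,"hand": 0},{"tx": 0,"ty": 0,"tz": -10,"wx": 0,"wy": 0,"wz": 0,"hand": 0}]' --newtons 20

```text
t: 0.6
position: [0.1732, -0.6006, 0.302]
tcp_rot: [[0.995, -0.097, -0.0], [-0.097, -0.995, -0.0], [0.0, 0.0, -1.0]]
force: [0.0, -0.6, 0.2]
gripper_width: 0.142
finger_force: 0.0
```

```bash
python3 -c "from h import *;loc()"
```

```text
t 0.6 local [-333.3295 -587.2784  302.0227] rotvec vs ideal [-0.0168  0.0002  0.0483] F [ 0.0139 -0.5957  0.2471] w 0.14188137899611955
```

Emit:
move_arm --increments '[{"tx": 13,"ty": -29,"tz": 0,"wx": 0,"wy": 0,"wz": 0,"hand": 0},{"tx": 13,"ty": -29,"tz": 0,"wx": 0,"wy": 0,"wz": 0,"hand": 0},{"tx": 13,"ty": -29,"tz": 0,"wx": 0,"wy": 0,"wz": 0,"hand": 0},{"tx": 13,"ty": -29,"tz": 0,"wx": 0,"wy": 0,"wz": 0,"hand": 0},{"tx": 13,"ty": -29,"tz": 0,"wx": 0,"wy": 0,"wz": 0,"hand": 0},{"tx": 13,"ty": -29,"tz": 0,"wx": 0,"wy": 0,"wz": 0,"hand": 0},{"tx": 13,"ty": -29,"tz": 0,"wx": 0,"wy": 0,"wz": 0,"hand": 0},{"tx": 13,"ty": -29,"tz": 0,"wx": 0,"wy": 0,"wz": 0,"hand": 0},{"tx": 13,"ty": -29,"tz": 0,"wx": 0,"wy": 0,"wz": 0,"hand": 0},{"tx": 13,"ty": -29,"tz": 0,"wx": 0,"wy": 0,"wz": 0,"hand": 0}]'

```text
t: 1.6
position: [0.3307, -0.323, 0.3011]
tcp_rot: [[0.996, -0.093, -0.0], [-0.093, -0.996, 0.0], [-0.0, -0.0, -1.0]]
force: [0.4, 0.6, 0.5]
gripper_width: -0.001
finger_force: 0.0
```

Emit:
move_arm --increments '[{"tx": 13,"ty": -29,"tz": 0,"wx": 0,"wy": 0,"wz": 0,"hand": 0},{"tx": 13,"ty": -29,"tz": 0,"wx": 0,"wy": 0,"wz": 0,"hand": 0},{"tx": 13,"ty": -29,"tz": 0,"wx": 0,"wy": 0,"wz": 0,"hand": 0},{"tx": 13,"ty": -29,"tz": 0,"wx": 0,"wy": 0,"wz": 0,"hand": 0},{"tx": 13,"ty": -29,"tz": 0,"wx": 0,"wy": 0,"wz": 0,"hand": 0},{"tx": 13,"ty": -29,"tz": 0,"wx": 0,"wy": 0,"wz": 0,"hand": 0},{"tx": 13,"ty": -29,"tz": 0,"wx": 0,"wy": 0,"wz": 0,"hand": 0},{"tx": 13,"ty": -29,"tz": 0,"wx": 0,"wy": 0,"wz": 0,"hand": 0},{"tx": 13,"ty": -29,"tz": 0,"wx": 0,"wy": 0,"wz": 0,"hand": 0},{"tx": 10,"ty": -20,"tz": 0,"wx": 0,"wy": 0,"wz": 0,"hand": 0}]'

```text
t: 2.6
position: [0.4844, -0.0546, 0.3011]
tcp_rot: [[0.996, -0.091, -0.0], [-0.091, -0.996, 0.0], [-0.0, -0.0, -1.0]]
force: [-1.8, -0.5, -0.2]
gripper_width: -0.002
finger_force: 0.0
```

Emit:
move_arm --increments '[{"tx": 0,"ty": 0,"tz": 0,"wx": 0,"wy": 0,"wz": 0,"hand": 0},{"tx": 0,"ty": 0,"tz": 0,"wx": 0,"wy": 0,"wz": 0,"hand": 0}]'

```text
t: 2.8
position: [0.4836, -0.0568, 0.3009]
tcp_rot: [[0.996, -0.093, -0.001], [-0.093, -0.996, -0.0], [-0.001, 0.0, -1.0]]
force: [0.4, -0.4, 0.8]
gripper_width: -0.003
finger_force: 0.0
```

Run:
```python
from h import *
loc();T=wT();np.save('T1.npy',T);im=arm.get_image('wrist');cv2.imwrite('pics/w1.png',im)
cv2.imwrite('pics/w1b.png',cv2.resize(im,(800,600),interpolation=cv2.INTER_CUBIC))
```

```text
t 2.8 local [-76.9197 -16.1509 300.8746] rotvec vs ideal [-0.0156 -0.0557 -0.1984] F [ 0.3809 -0.3853  0.7854] w -0.0025943915832730637
```

View pics/w1b.png

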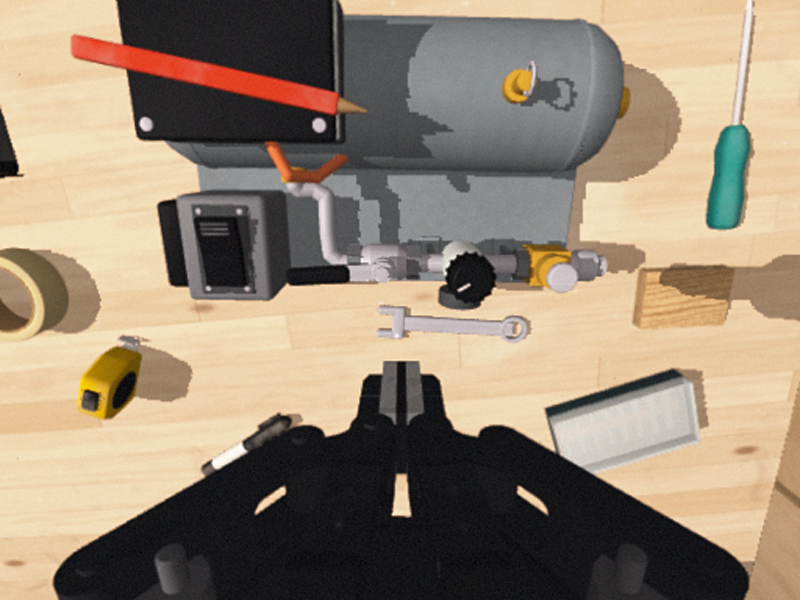

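The wrist view shows lever tip (289,276), knob centre (469,277), bleed cap (561,277), pump near corners (137,141) and (341,138), and paddle around (221,253). I'll refine the pose from these.

Run:
```python
from h import *
from scipy.optimize import least_squares as ls
T=np.load('T1.npy')
L=[[-85,-145,123],[-85,-70,138],[-85,79,115],[12,145,181],[12,25,181]]
U=(np.array([[561,277],[469,277],[289,276],[137,141],[341,138]])+.5)/1.5625-.5
f=lambda p:(proj(w(p,L),'wrist',T)-U).ravel()
r=ls(f,p0,loss='soft_l1',x_scale=[.01,.01,.01]);print(r.x,np.degrees(r.x[2]));print(f(r.x).reshape(-1,2))
loc(r.x)
print(proj(w(r.x,[[-50,135,111],[-42,135,113],[-85,0,115]]),'wrist',T)*1.5625)
```

```text
[ 0.5646 -0.0514 -0.102 ] -5.842896007477665
[[ 3.711  -0.385 ]
 [ 4.5062  2.3119]
 [-1.0599 -2.92  ]
 [-0.0445 -0.4411]
 [-2.093   1.495 ]]
t 2.85 local [-80.1858 -14.4709 300.9484] rotvec vs ideal [-0.0312 -0.0503 -0.391 ] F [-0.1783  0.2075  0.2217] w -0.0023905962632077356
[[215.1634 226.773 ]
 [212.8285 216.957 ]
 [384.5117 271.9259]]
```

Run:
```python
from h import *
im=cv2.imread('pics/w1.png')[115:205,100:400]
x=np.vstack([im[:,:150],im[:,150:]])
cv2.imwrite('pics/w1c.png',cv2.resize(x[:, :],(480*150//150,576),interpolation=cv2.INTER_CUBIC) if 0 else cv2.resize(x,None,fx=3.3,fy=3.3,interpolation=cv2.INTER_CUBIC))
```

```text
(no output)
```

View pics/w1c.png

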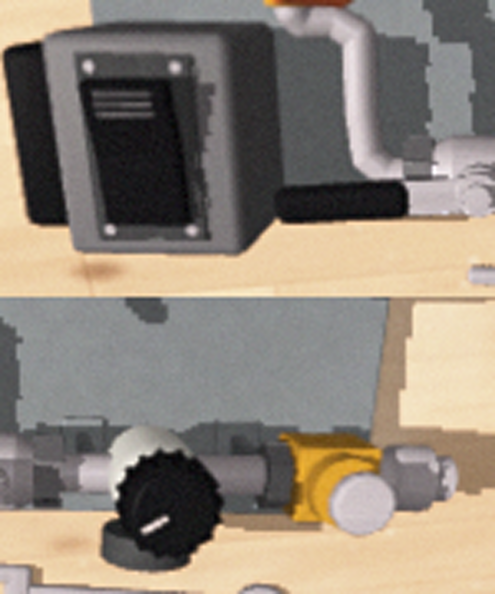

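Run:
```python
from h import *
from scipy.optimize import least_squares as ls
T=np.load('T1.npy')
L=np.array([[-85,-145,123],[-85,-70,138],[-85,79,115],[-85,0,115],[-42,135,113],[12,145,181],[12,25,181]])
U=np.array([[359.7,177.4],[302.4,178],[184.2,175.6],[246,172.6],[138.2,139.2],[87.2,89.8],[217.9,87.9]])
for k in (5,7):
  for z in (0,1):
    f=lambda p:(proj(w(p[:3],L[:k])+[0,0,z*p[3]],'wrist',T)-U[:k]).ravel()
    r=ls(f,np.r_[p0,0],loss='soft_l1',x_scale=[.01,.01,.01,.01]);print(r.x,np.degrees(r.x[2]));print(f(r.x).reshape(-1,2).T)
    if z==0: loc(r.x)
```

```text
[ 0.5644 -0.0507 -0.1004  0.    ] -5.751302254233541
[[ 2.4868  1.6753 -0.8324 -0.2897 -2.3802]
 [-0.6628  1.5331 -1.7629  1.6329  0.0457]]
t 2.85 local [-79.9446 -14.9568 300.9484] rotvec vs ideal [-0.0312 -0.0503 -0.2994] F [-0.1783  0.2075  0.2217] w -0.0023905962632077356
[ 0.5632 -0.0503 -0.1021 -0.0071] -5.851798167968176
[[-0.0838  0.2686  0.3336 -0.3994 -0.1343]
 [-0.9983  1.016  -2.3251  1.1662  0.114 ]]
[ 0.5648 -0.0515 -0.1016  0.    ] -5.822566275964993
[[ 2.9836  2.1891 -0.4061  0.1718 -1.932   0.3033 -1.8616]
 [-0.8854  1.2239 -2.1966  1.2744 -0.478  -0.3586  1.5072]]
t 2.85 local [-80.398  -14.3653 300.9484] rotvec vs ideal [-0.0312 -0.0503 -0.3706] F [-0.1783  0.2075  0.2217] w -0.0023905962632077356
[ 0.5645 -0.0507 -0.1034 -0.004 ] -5.922633247208739
[[ 1.0456  0.8721 -0.2685 -0.3936 -1.1894  2.1023 -1.9853]
 [-1.2477  0.7062 -2.8109  0.7584 -0.788  -0.0468  2.0701]]
```

Emit:
move_arm --increments '[{"tx": 4,"ty": -20,"tz": 0,"wx": 0,"wy": 0,"wz": 0.4,"hand": 0},{"tx": 5,"ty": -26,"tz": 0,"wx": 0,"wy": 0,"wz": 0,"hand": 0},{"tx": 5,"ty": -26,"tz": 0,"wx": 0,"wy": 0,"wz": 0,"hand": 0},{"tx": 5,"ty": -26,"tz": 10,"wx": 0,"wy": 0,"wz": 0,"hand": 0},{"tx": 5,"ty": -26,"tz": 20,"wx": 0,"wy": 0,"wz": 0,"hand": 0},{"tx": 5,"ty": -26,"tz": 30,"wx": 0,"wy": 0,"wz": 0,"hand": 0},{"tx": 0,"ty": 0,"tz": 35,"wx": 0,"wy": 0,"wz": 0,"hand": 0},{"tx": 0,"ty": 0,"tz": 35,"wx": 0,"wy": 0,"wz": 0,"hand": 0},{"tx": 0,"ty": 0,"tz": 30,"wx": 0,"wy": 0,"wz": 0,"hand": 0},{"tx": 0,"ty": 0,"tz": 10,"wx": 0,"wy": 0,"wz": 0,"hand": 0}]'

```text
t: 3.85
position: [0.5261, 0.0874, 0.1284]
tcp_rot: [[0.995, -0.104, -0.005], [-0.104, -0.995, -0.002], [-0.005, 0.002, -1.0]]
force: [0.2, -0.3, 0.1]
gripper_width: -0.001
finger_force: 0.0
```

```bash
sed -i 's/^p0=.*/p0=np.array([.5636,-.0505,-.1021])/' h.py
python3 - <<'E'
from h import *
loc();T=wT();im=arm.get_image('wrist');cv2.imwrite('pics/w2.png',im)
cv2.imwrite('pics/w2b.png',cv2.resize(im,(800,600),interpolation=cv2.INTER_CUBIC))
E
```

```text
t 3.85 local [-51.332  133.3147 128.3801] rotvec vs ideal [-0.1175 -0.2651  0.1082] F [ 0.1823 -0.3125  0.071 ] w -0.0012616492284978833
```

View pics/w2b.png

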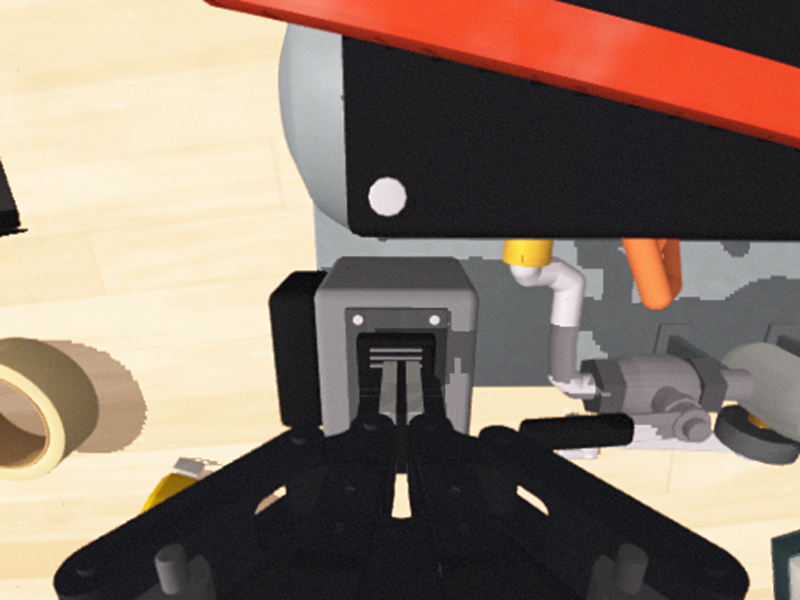

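The fingertips at (402,365) are centred over the paddle's raised far end, whose edge is at (398,338). Pressing down next.

Emit:
move_arm --increments '[{"tx": 0,"ty": 0,"tz": 8,"wx": 0,"wy": 0,"wz": 0,"hand": 0},{"tx": 0,"ty": 0,"tz": 5,"wx": 0,"wy": 0,"wz": 0,"hand": 0},{"tx": 0,"ty": 0,"tz": 2,"wx": 0,"wy": 0,"wz": 0,"hand": 0},{"tx": 0,"ty": 0,"tz": 2,"wx": 0,"wy": 0,"wz": 0,"hand": 0},{"tx": 0,"ty": 0,"tz": 2,"wx": 0,"wy": 0,"wz": 0,"hand": 0},{"tx": 0,"ty": 0,"tz": 0,"wx": 0,"wy": 0,"wz": 0,"hand": 0}]'

```text
t: 4.5
position: [0.528, 0.0894, 0.1124]
tcp_rot: [[0.995, -0.103, 0.0], [-0.103, -0.995, -0.0], [0.0, 0.0, -1.0]]
force: [-0.2, -0.1, 0.3]
gripper_width: -0.001
finger_force: 0.0
```

Emit:
move_arm --increments '[{"tx": 0,"ty": 0,"tz": 1,"wx": 0,"wy": 0,"wz": 0,"hand": 0},{"tx": 0,"ty": 0,"tz": 1,"wx": 0,"wy": 0,"wz": 0,"hand": 0},{"tx": 0,"ty": 0,"tz": 0,"wx": 0,"wy": 0,"wz": 0,"hand": 0}]'

```text
t: 4.8
position: [0.5282, 0.0895, 0.1104]
tcp_rot: [[0.995, -0.103, 0.0], [-0.103, -0.995, 0.0], [0.0, -0.0, -1.0]]
force: [0.7, 0.2, 0.2]
gripper_width: -0.0
finger_force: 0.2
```

Emit:
move_arm --increments '[{"tx": 0,"ty": 0,"tz": 1,"wx": 0,"wy": 0,"wz": 0,"hand": 0},{"tx": 0,"ty": 0,"tz": 1,"wx": 0,"wy": 0,"wz": 0,"hand": 0},{"tx": 0,"ty": 0,"tz": 1,"wx": 0,"wy": 0,"wz": 0,"hand": 0},{"tx": 0,"ty": 0,"tz": 0,"wx": 0,"wy": 0,"wz": 0,"hand": 0}]'

```text
t: 5.2
position: [0.528, 0.0894, 0.1072]
tcp_rot: [[0.995, -0.103, -0.0], [-0.103, -0.995, 0.0], [-0.0, -0.0, -1.0]]
force: [0.8, -0.5, 1.3]
gripper_width: 0.002
finger_force: 0.6
```

Emit:
move_arm --increments '[{"tx": 0,"ty": 0,"tz": 1,"wx": 0,"wy": 0,"wz": 0,"hand": 0},{"tx": 0,"ty": 0,"tz": 1,"wx": 0,"wy": 0,"wz": 0,"hand": 0},{"tx": 0,"ty": 0,"tz": 0,"wx": 0,"wy": 0,"wz": 0,"hand": 0}]'

```text
t: 5.5
position: [0.5279, 0.0894, 0.1051]
tcp_rot: [[0.995, -0.103, -0.0], [-0.103, -0.995, -0.0], [-0.0, 0.0, -1.0]]
force: [0.5, -0.6, 1.4]
gripper_width: 0.004
finger_force: 0.4
```

Emit:
move_arm --increments '[{"tx": 0,"ty": 0,"tz": 1,"wx": 0,"wy": 0,"wz": 0,"hand": 0},{"tx": 0,"ty": 0,"tz": 0,"wx": 0,"wy": 0,"wz": 0,"hand": 0}]'

```text
t: 5.7
position: [0.5279, 0.0894, 0.1041]
tcp_rot: [[0.995, -0.103, -0.0], [-0.103, -0.995, -0.0], [-0.0, 0.0, -1.0]]
force: [1.0, 0.0, 1.0]
gripper_width: -0.001
finger_force: 0.4
```

Emit:
move_arm --increments '[{"tx": 0,"ty": 0,"tz": 1,"wx": 0,"wy": 0,"wz": 0,"hand": 0},{"tx": 0,"ty": 0,"tz": 0,"wx": 0,"wy": 0,"wz": 0,"hand": 0}]'

```text
t: 5.9
position: [0.5281, 0.0894, 0.1033]
tcp_rot: [[0.995, -0.103, 0.0], [-0.103, -0.995, -0.0], [0.0, 0.0, -1.0]]
force: [1.0, -0.8, 1.7]
gripper_width: 0.003
finger_force: 0.7
```

Emit:
move_arm --increments '[{"tx": 0,"ty": 0,"tz": 1,"wx": 0,"wy": 0,"wz": 0,"hand": 0},{"tx": 0,"ty": 0,"tz": 0,"wx": 0,"wy": 0,"wz": 0,"hand": 0}]'

```text
t: 6.1
position: [0.5283, 0.0894, 0.1025]
tcp_rot: [[0.995, -0.103, 0.001], [-0.103, -0.995, -0.0], [0.001, -0.0, -1.0]]
force: [1.8, -0.7, 3.1]
gripper_width: 0.003
finger_force: 1.9
```

Emit:
move_arm --increments '[{"tx": 0,"ty": 0,"tz": 1,"wx": 0,"wy": 0,"wz": 0,"hand": 0},{"tx": 0,"ty": 0,"tz": 0,"wx": 0,"wy": 0,"wz": 0,"hand": 0}]'

```text
t: 6.3
position: [0.5284, 0.0894, 0.1023]
tcp_rot: [[0.995, -0.103, 0.001], [-0.103, -0.995, -0.0], [0.001, 0.0, -1.0]]
force: [-1.3, -1.8, 11.4]
gripper_width: -0.002
finger_force: 5.8
```

Emit:
move_arm --increments '[{"tx": 0,"ty": 0,"tz": 1,"wx": 0,"wy": 0,"wz": 0,"hand": 0},{"tx": 0,"ty": 0,"tz": 0,"wx": 0,"wy": 0,"wz": 0,"hand": 0}]'

```text
t: 6.5
position: [0.5285, 0.0894, 0.1021]
tcp_rot: [[0.995, -0.103, 0.001], [-0.103, -0.995, -0.001], [0.002, 0.001, -1.0]]
force: [-3.6, -3.3, 19.8]
gripper_width: -0.0
finger_force: 9.8
```

Paddle is at its stop (force climbs steeply). Now I'll lift and place the fingers behind the lever grip.

Emit:
move_arm --increments '[{"tx": 0,"ty": 0,"tz": -20,"wx": 0,"wy": 0,"wz": 0,"hand": 0},{"tx": 0,"ty": 0,"tz": -25,"wx": 0,"wy": 0,"wz": 0,"hand": 0},{"tx": -3,"ty": 20,"tz": 0,"wx": 0,"wy": 0,"wz": 0,"hand": 0},{"tx": -3,"ty": 20,"tz": 0,"wx": 0,"wy": 0,"wz": 0,"hand": 0},{"tx": -3,"ty": 20,"tz": 0,"wx": 0,"wy": 0,"wz": 0,"hand": 0},{"tx": 0,"ty": 14,"tz": 0,"wx": 0,"wy": 0,"wz": 0,"hand": 0},{"tx": 0,"ty": 0,"tz": 0,"wx": 0,"wy": 0,"wz": 0,"hand": 0},{"tx": 0,"ty": 0,"tz": 0,"wx": 0,"wy": 0,"wz": 0,"hand": 0}]'

```text
t: 7.3
position: [0.5115, 0.0172, 0.1452]
tcp_rot: [[0.995, -0.103, -0.0], [-0.103, -0.995, 0.001], [-0.0, -0.001, -1.0]]
force: [0.4, 0.1, -0.2]
gripper_width: -0.002
finger_force: 0.0
```

Run:
```python
from h import *
loc();T=wT();im=arm.get_image('wrist');cv2.imwrite('pics/w3.png',im)
cv2.imwrite('pics/w3b.png',cv2.resize(im,(800,600),interpolation=cv2.INTER_CUBIC))
```

```text
t 7.3 local [-58.761   62.073  145.1794] rotvec vs ideal [ 0.0309 -0.0135  0.0797] F [ 0.429  0.119 -0.196] w -0.001986974621967182
```

View pics/w3b.png

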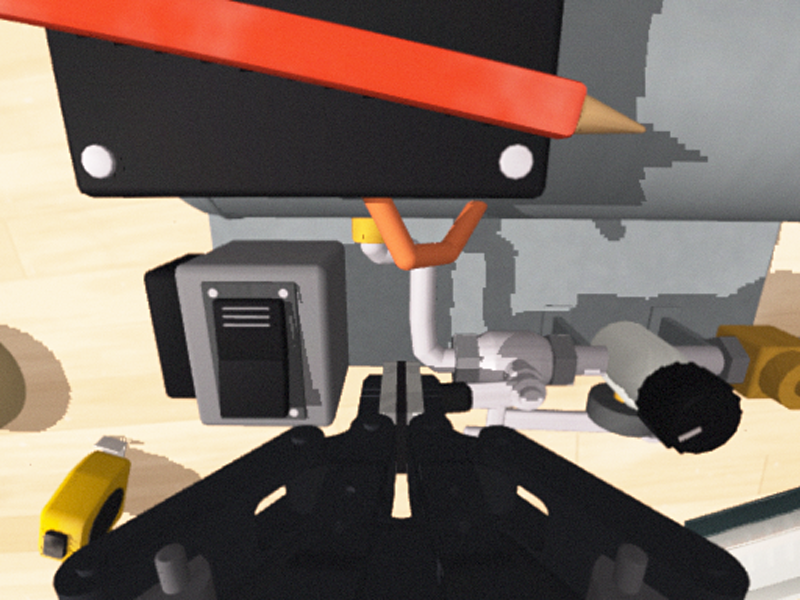

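Run:
```python
from h import *
T=wT()
print(proj(w(p0,[[-77.5,30,115],[-92.5,30,115],[-85,27,115],[-85,0,115],[-47.8,62,145],[-85,-70,138]]),'wrist',T)*1.5625)
```

```text
[[471.835  384.5036]
 [470.1221 412.2232]
 [477.3076 398.5234]
 [534.1841 398.3396]
 [403.7662 354.9208]
 [712.4092 425.8418]]
```

Emit:
move_arm --increments '[{"tx": 0,"ty": 0,"tz": 15,"wx": 0,"wy": 0,"wz": 0,"hand": 0},{"tx": 0,"ty": 0,"tz": 8,"wx": 0,"wy": 0,"wz": 0,"hand": 0},{"tx": 0,"ty": 0,"tz": 5,"wx": 0,"wy": 0,"wz": 0,"hand": 0},{"tx": 0,"ty": 0,"tz": 3,"wx": 0,"wy": 0,"wz": 0,"hand": 0},{"tx": 0,"ty": 0,"tz": 2,"wx": 0,"wy": 0,"wz": 0,"hand": 0},{"tx": 0,"ty": 0,"tz": 0,"wx": 0,"wy": 0,"wz": 0,"hand": 0}]'

```text
t: 7.95
position: [0.5115, 0.0169, 0.1122]
tcp_rot: [[0.995, -0.103, -0.0], [-0.103, -0.995, 0.0], [-0.0, -0.0, -1.0]]
force: [0.3, -0.0, 0.7]
gripper_width: -0.0
finger_force: 0.0
```

Emit:
move_arm --increments '[{"tx": 0,"ty": 0,"tz": 2,"wx": 0,"wy": 0,"wz": 0,"hand": 0},{"tx": 0,"ty": 0,"tz": 2,"wx": 0,"wy": 0,"wz": 0,"hand": 0},{"tx": 0,"ty": 0,"tz": 2,"wx": 0,"wy": 0,"wz": 0,"hand": 0},{"tx": 0,"ty": 0,"tz": 2,"wx": 0,"wy": 0,"wz": 0,"hand": 0},{"tx": 0,"ty": 0,"tz": 2,"wx": 0,"wy": 0,"wz": 0,"hand": 0},{"tx": 0,"ty": 0,"tz": 2,"wx": 0,"wy": 0,"wz": 0,"hand": 0},{"tx": 0,"ty": 0,"tz": 1,"wx": 0,"wy": 0,"wz": 0,"hand": 0},{"tx": 0,"ty": 0,"tz": 0,"wx": 0,"wy": 0,"wz": 0,"hand": 0}]'

```text
t: 8.75
position: [0.5113, 0.0168, 0.0991]
tcp_rot: [[0.995, -0.103, -0.0], [-0.103, -0.995, 0.0], [-0.0, 0.0, -1.0]]
force: [-0.1, 0.5, -0.2]
gripper_width: -0.001
finger_force: 0.0
```

Run:
```python
import numpy as np
c=np.array([-58.8,62.])
for a in range(0,97,6):
    t=np.radians(a);u=np.array([-np.sin(t),np.cos(t)]);n=np.array([np.cos(t),np.sin(t)])
    q=np.array([-85,0])+60*u+(7.5+11*abs(np.cos(t))+7*np.sin(t))*n
    d=q-c;c=q;print(a,q.round(1),'tx %.1f ty %.1f'%(d[0],-d[1]))
```

```text
0 [-66.5  60. ] tx -7.7 ty 2.0
6 [-72.2  61.7] tx -5.7 ty -1.7
12 [-78.2  62.8] tx -6.0 ty -1.1
18 [-84.4  63.3] tx -6.2 ty -0.5
24 [-90.8  63.1] tx -6.4 ty 0.2
30 [-97.2  62.2] tx -6.5 ty 0.9
36 [-103.7   60.6] tx -6.4 ty 1.6
42 [-110.    58.2] tx -6.3 ty 2.4
48 [-116.2   55.1] tx -6.1 ty 3.2
54 [-122.    51.1] tx -5.8 ty 3.9
60 [-127.4   46.5] tx -5.4 ty 4.6
66 [-132.3   41.2] tx -4.9 ty 5.3
72 [-136.6   35.2] tx -4.3 ty 5.9
78 [-140.2   28.7] tx -3.6 ty 6.5
84 [-143.    21.8] tx -2.8 ty 6.9
90 [-145.    14.5] tx -2.0 ty 7.3
96 [-146.3    9.3] tx -1.3 ty 5.2
```

Emit:
move_arm --increments '[{"tx": -4,"ty": 1,"tz": 0,"wx": 0,"wy": 0,"wz": 0,"hand": 0},{"tx": -4,"ty": 1,"tz": 0,"wx": 0,"wy": 0,"wz": 0,"hand": 0},{"tx": -6,"ty": -1.5,"tz": 0,"wx": 0,"wy": 0,"wz": 0,"hand": 0},{"tx": -6,"ty": -1,"tz": 0,"wx": 0,"wy": 0,"wz": 0,"hand": 0},{"tx": -6,"ty": -0.5,"tz": 0,"wx": 0,"wy": 0,"wz": 0,"hand": 0}]'

```text
t: 9.25
position: [0.4858, 0.0205, 0.0996]
tcp_rot: [[0.995, -0.103, 0.001], [-0.103, -0.995, -0.0], [0.001, -0.0, -1.0]]
force: [2.8, -1.2, 1.4]
gripper_width: -0.001
finger_force: 1.2
```

Emit:
move_arm --increments '[{"tx": -6.5,"ty": 0,"tz": 0,"wx": 0,"wy": 0,"wz": 0,"hand": 0},{"tx": -6.5,"ty": 1,"tz": 0,"wx": 0,"wy": 0,"wz": 0,"hand": 0},{"tx": -6.5,"ty": 1.5,"tz": 0,"wx": 0,"wy": 0,"wz": 0,"hand": 0},{"tx": -6.5,"ty": 2.5,"tz": 0,"wx": 0,"wy": 0,"wz": 0,"hand": 0},{"tx": -6,"ty": 3,"tz": 0,"wx": 0,"wy": 0,"wz": 0,"hand": 0}]'

```text
t: 9.75
position: [0.4525, 0.0158, 0.0993]
tcp_rot: [[0.995, -0.103, 0.0], [-0.103, -0.995, 0.0], [0.0, -0.0, -1.0]]
force: [2.1, 0.8, 0.4]
gripper_width: -0.002
finger_force: 1.2
```

Emit:
move_arm --increments '[{"tx": -6,"ty": 4,"tz": 0,"wx": 0,"wy": 0,"wz": 0,"hand": 0},{"tx": -5.5,"ty": 4.5,"tz": 0,"wx": 0,"wy": 0,"wz": 0,"hand": 0},{"tx": -5,"ty": 5.5,"tz": 0,"wx": 0,"wy": 0,"wz": 0,"hand": 0},{"tx": -4,"ty": 6,"tz": 0,"wx": 0,"wy": 0,"wz": 0,"hand": 0}]'

```text
t: 10.15
position: [0.4299, -0.0023, 0.0992]
tcp_rot: [[0.995, -0.103, -0.0], [-0.103, -0.995, 0.0], [-0.0, -0.0, -1.0]]
force: [1.9, 1.8, 0.1]
gripper_width: 0.004
finger_force: 1.1
```

```bash
python3 -c "from h import *;loc()"
```

```text
t 10.15 local [-137.8933   34.2896   99.2397] rotvec vs ideal [ 0.0058 -0.0177  0.0585] F [1.8653 1.8211 0.1291] w 0.004460140434528006
```

Contact is steady at about 2.6 N and moving with the lever. Continuing to the stop.

Emit:
move_arm --increments '[{"tx": -3.5,"ty": 6.5,"tz": 0,"wx": 0,"wy": 0,"wz": 0,"hand": 0},{"tx": -2.5,"ty": 6.5,"tz": 0,"wx": 0,"wy": 0,"wz": 0,"hand": 0},{"tx": -1,"ty": 4,"tz": 0,"wx": 0,"wy": 0,"wz": 0,"hand": 0},{"tx": 0,"ty": 0,"tz": 0,"wx": 0,"wy": 0,"wz": 0,"hand": 0}]'

```text
t: 10.55
position: [0.4231, -0.0145, 0.0995]
tcp_rot: [[0.995, -0.101, 0.003], [-0.101, -0.995, 0.005], [0.003, -0.006, -1.0]]
force: [6.0, 17.2, -4.4]
gripper_width: 0.003
finger_force: 8.6
```

Emit:
move_arm --increments '[{"tx": 0,"ty": 1.5,"tz": 0,"wx": 0,"wy": 0,"wz": 0,"hand": 0},{"tx": 0,"ty": 0,"tz": 0,"wx": 0,"wy": 0,"wz": 0,"hand": 0}]'

```text
t: 10.75
position: [0.423, -0.0147, 0.0995]
tcp_rot: [[0.995, -0.099, 0.003], [-0.099, -0.995, 0.006], [0.002, -0.007, -1.0]]
force: [5.2, 21.2, -4.4]
gripper_width: 0.001
finger_force: 10.7
```

Emit:
move_arm --increments '[{"tx": 0,"ty": 1.5,"tz": 0,"wx": 0,"wy": 0,"wz": 0,"hand": 0},{"tx": 0,"ty": 0,"tz": 0,"wx": 0,"wy": 0,"wz": 0,"hand": 0}]'

```text
t: 10.95
position: [0.423, -0.0149, 0.0995]
tcp_rot: [[0.995, -0.098, 0.003], [-0.098, -0.995, 0.008], [0.003, -0.008, -1.0]]
force: [4.4, 25.8, -4.5]
gripper_width: 0.001
finger_force: 13.1
```

Hard stop felt, with the tool centre at local y≈21. I'll back off, lift, and look to confirm the lever is fully shut.

Emit:
move_arm --increments '[{"tx": 0,"ty": -6,"tz": 0,"wx": 0,"wy": 0,"wz": 0,"hand": 0},{"tx": 0,"ty": -6,"tz": 0,"wx": 0,"wy": 0,"wz": 0,"hand": 0},{"tx": 0,"ty": 0,"tz": -25,"wx": 0,"wy": 0,"wz": 0,"hand": 0},{"tx": -8,"ty": 0,"tz": -25,"wx": 0,"wy": 0,"wz": 0,"hand": 0},{"tx": -15,"ty": 20,"tz": -10,"wx": 0,"wy": 0,"wz": 0,"hand": 0},{"tx": -15,"ty": 30,"tz": 0,"wx": 0,"wy": 0,"wz": 0,"hand": 0},{"tx": -15,"ty": 30,"tz": 0,"wx": 0,"wy": 0,"wz": 0,"hand": 0},{"tx": 0,"ty": 0,"tz": 0,"wx": 0,"wy": 0,"wz": 0,"hand": 0},{"tx": 0,"ty": 0,"tz": 0,"wx": 0,"wy": 0,"wz": 0,"hand": 0}]'

```text
t: 11.85
position: [0.361, -0.0843, 0.1592]
tcp_rot: [[0.994, -0.106, -0.001], [-0.106, -0.994, -0.001], [-0.001, 0.001, -1.0]]
force: [0.8, 0.2, 0.3]
gripper_width: 0.0
finger_force: 0.0
```

Run:
```python
from h import *
loc();T=wT();np.save('T4.npy',T);im=arm.get_image('wrist');cv2.imwrite('pics/w4.png',im)
cv2.imwrite('pics/w4b.png',cv2.resize(im,(800,600),interpolation=cv2.INTER_CUBIC))
print(proj(w(p0,[[-85,0,115],[-112,0,115],[-164,0,115],[-85,-70,138],[-85,-145,123]]),'wrist',T)*1.5625)
```

```text
t 11.85 local [-198.1295  -54.2875  159.2276] rotvec vs ideal [-0.0362 -0.0453  0.2267] F [0.7874 0.1694 0.319 ] w 5.636570778548295e-05
[[266.6623  77.273 ]
 [272.737  147.6286]
 [283.5383 267.38  ]
 [445.8963  63.0225]
 [634.8582  73.0471]]
```

View pics/w4b.png

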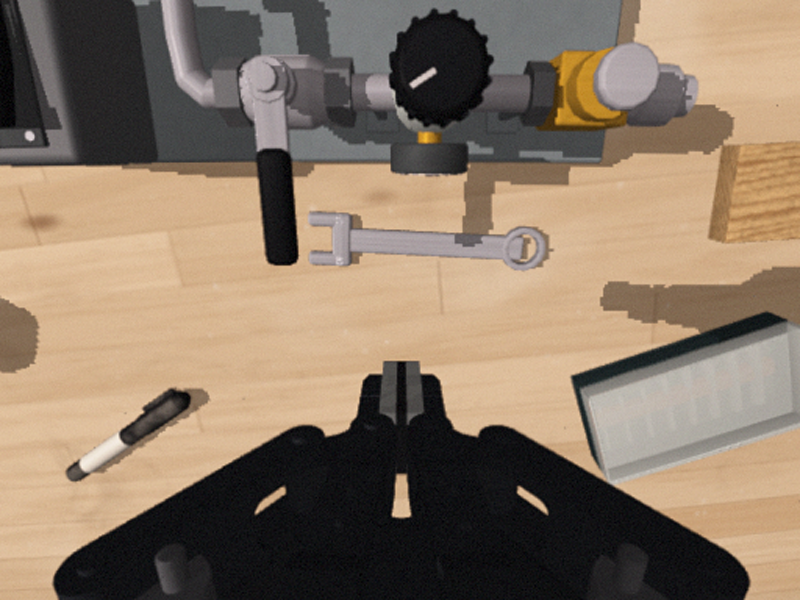

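The lever's pivot (266,76), grip base (274,150) and tip (282,264) match the predicted shut direction within about 1°. The bleed cap is at (628,76). Moving over the bleed button.

Emit:
move_arm --increments '[{"tx": 0,"ty": 20,"tz": -10,"wx": 0,"wy": 0,"wz": 0,"hand": 0},{"tx": 0,"ty": 30,"tz": -5,"wx": 0,"wy": 0,"wz": 0,"hand": 0},{"tx": 10,"ty": 29,"tz": 0,"wx": 0,"wy": 0,"wz": 0,"hand": 0},{"tx": 25,"ty": 10,"tz": 0,"wx": 0,"wy": 0,"wz": 0,"hand": 0},{"tx": 25,"ty": 0,"tz": 0,"wx": 0,"wy": 0,"wz": 0,"hand": 0},{"tx": 25,"ty": 0,"tz": 0,"wx": 0,"wy": 0,"wz": 0,"hand": 0},{"tx": 27,"ty": 0,"tz": 10,"wx": 0,"wy": 0,"wz": 0,"hand": 0},{"tx": 0,"ty": 0,"tz": 15,"wx": 0,"wy": 0,"wz": 0,"hand": 0},{"tx": 0,"ty": 0,"tz": 13,"wx": 0,"wy": 0,"wz": 0,"hand": 0},{"tx": 0,"ty": 0,"tz": 0,"wx": 0,"wy": 0,"wz": 0,"hand": 0}]'

```text
t: 12.9
position: [0.4627, -0.1823, 0.1342]
tcp_rot: [[0.995, -0.102, -0.004], [-0.102, -0.995, 0.002], [-0.004, -0.001, -1.0]]
force: [-0.5, -0.5, -0.1]
gripper_width: -0.0
finger_force: 0.0
```

Run:
```python
from h import *
loc();T=wT();im=arm.get_image('wrist');cv2.imwrite('pics/w5.png',im)
a=cv2.resize(im[190:290,180:335],(620,400),interpolation=cv2.INTER_CUBIC)
cv2.imwrite('pics/w5b.png',a)
```

```text
t 12.9 local [ -86.924  -141.4449  134.1763] rotvec vs ideal [ 0.0732 -0.2426 -0.0031] F [-0.494  -0.5448 -0.0582] w -0.0004949474066860484
```

View pics/w5b.png

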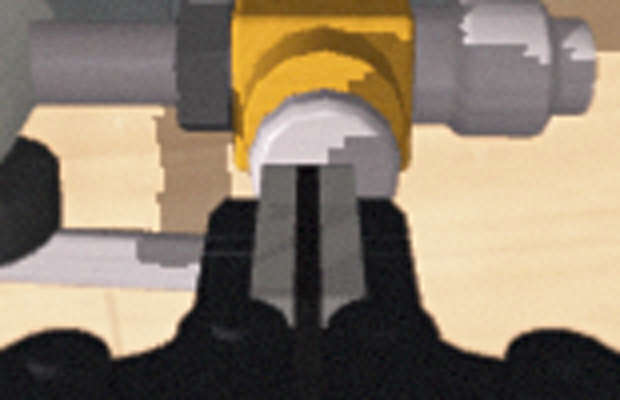

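The cap's centre is at about (325,167) and the fingers' at 308, so I'll shift 3 mm right and 3 mm forward, then press.

Emit:
move_arm --increments '[{"tx": 3,"ty": 3,"tz": 0,"wx": 0,"wy": 0,"wz": 0,"hand": 0},{"tx": 0,"ty": 0,"tz": 7,"wx": 0,"wy": 0,"wz": 0,"hand": 0},{"tx": 0,"ty": 0,"tz": 3,"wx": 0,"wy": 0,"wz": 0,"hand": 0},{"tx": 0,"ty": 0,"tz": 2,"wx": 0,"wy": 0,"wz": 0,"hand": 0},{"tx": 0,"ty": 0,"tz": 0,"wx": 0,"wy": 0,"wz": 0,"hand": 0}]'

```text
t: 13.45
position: [0.4665, -0.1867, 0.1241]
tcp_rot: [[0.995, -0.103, -0.0], [-0.103, -0.995, 0.0], [-0.0, -0.0, -1.0]]
force: [0.3, -0.7, 0.2]
gripper_width: -0.001
finger_force: 0.0
```

Emit:
move_arm --increments '[{"tx": 0,"ty": 0,"tz": 2,"wx": 0,"wy": 0,"wz": 0,"hand": 0},{"tx": 0,"ty": 0,"tz": 2,"wx": 0,"wy": 0,"wz": 0,"hand": 0},{"tx": 0,"ty": 0,"tz": 0,"wx": 0,"wy": 0,"wz": 0,"hand": 0}]'

```text
t: 13.75
position: [0.4669, -0.1868, 0.1203]
tcp_rot: [[0.995, -0.103, 0.0], [-0.103, -0.995, -0.0], [0.0, 0.0, -1.0]]
force: [-1.3, -0.4, 3.1]
gripper_width: 0.002
finger_force: 1.6
```

Emit:
move_arm --increments '[{"tx": 0,"ty": 0,"tz": 2,"wx": 0,"wy": 0,"wz": 0,"hand": 0},{"tx": 0,"ty": 0,"tz": 1,"wx": 0,"wy": 0,"wz": 0,"hand": 0},{"tx": 0,"ty": 0,"tz": 0,"wx": 0,"wy": 0,"wz": 0,"hand": 0}]'

```text
t: 14.05
position: [0.4669, -0.1868, 0.1173]
tcp_rot: [[0.995, -0.103, 0.0], [-0.103, -0.995, -0.0], [0.0, 0.0, -1.0]]
force: [-0.8, 0.3, 5.3]
gripper_width: 0.002
finger_force: 2.3
```

Emit:
move_arm --increments '[{"tx": 0,"ty": 0,"tz": 1,"wx": 0,"wy": 0,"wz": 0,"hand": 0},{"tx": 0,"ty": 0,"tz": 1,"wx": 0,"wy": 0,"wz": 0,"hand": 0},{"tx": 0,"ty": 0,"tz": 0,"wx": 0,"wy": 0,"wz": 0,"hand": 0}]'

```text
t: 14.35
position: [0.4669, -0.1868, 0.1154]
tcp_rot: [[0.995, -0.103, 0.0], [-0.103, -0.995, -0.0], [0.0, 0.0, -1.0]]
force: [-1.2, 0.8, 5.7]
gripper_width: -0.003
finger_force: 2.8
```

Emit:
move_arm --increments '[{"tx": 0,"ty": 0,"tz": 1,"wx": 0,"wy": 0,"wz": 0,"hand": 0},{"tx": 0,"ty": 0,"tz": 0,"wx": 0,"wy": 0,"wz": 0,"hand": 0}]'

```text
t: 14.55
position: [0.4669, -0.1868, 0.115]
tcp_rot: [[0.995, -0.103, 0.0], [-0.103, -0.995, -0.0], [0.0, 0.0, -1.0]]
force: [-3.1, 0.4, 11.4]
gripper_width: -0.001
finger_force: 5.8
```

Emit:
move_arm --increments '[{"tx": 0,"ty": 0,"tz": 1,"wx": 0,"wy": 0,"wz": 0,"hand": 0},{"tx": 0,"ty": 0,"tz": 0,"wx": 0,"wy": 0,"wz": 0,"hand": 0}]'

```text
t: 14.75
position: [0.467, -0.1868, 0.1149]
tcp_rot: [[0.995, -0.103, 0.001], [-0.103, -0.995, -0.001], [0.001, 0.001, -1.0]]
force: [-5.7, 1.4, 21.0]
gripper_width: 0.0
finger_force: 10.5
```

Emit:
move_arm --increments '[{"tx": 0,"ty": 0,"tz": -0.6,"wx": 0,"wy": 0,"wz": 0,"hand": 0},{"tx": 0,"ty": 0,"tz": 0,"wx": 0,"wy": 0,"wz": 0,"hand": 0},{"tx": 0,"ty": 0,"tz": 0,"wx": 0,"wy": 0,"wz": 0,"hand": 0},{"tx": 0,"ty": 0,"tz": 0,"wx": 0,"wy": 0,"wz": 0,"hand": 0}]'

```text
t: 15.15
position: [0.4669, -0.1868, 0.115]
tcp_rot: [[0.995, -0.103, 0.001], [-0.103, -0.995, -0.001], [0.001, 0.001, -1.0]]
force: [-4.7, 0.8, 14.5]
gripper_width: -0.003
finger_force: 7.6
```

```bash
python3 -c "
from h import *
loc();print(arm.hand_in())"
```

```text
t 15.15 local [ -82.2704 -145.4592  114.9558] rotvec vs ideal [-0.0335  0.0359  0.0645] F [-4.6963  0.8452 14.4838] w -0.003142468804525359
the job is handed in; nothing more can be done
None
```

I switched the paddle off, turned the valve lever to its stop, and handed the job in at 15.15 s with the fingers still holding the bleed button down at about 15 N; hand-in returned no verdict, so I can't confirm it passed.

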